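# Feed the accession card into the card encoder

### The arm

A 7-joint arm with a two-finger parallel gripper is mounted at the origin on the work surface. World frame = base frame: x ahead of the robot, y to its left, z up, the work surface at z = 0. Lengths are in m, angles in rad, forces in N, time in s.
With the tool pointing down it reaches from about 0.35 to 0.9 m from the base axis. Payload 19.9 kg.
Tool frame: the origin (TCP) lies on the centre line of the jaws, within the pads' length; the fingertips stand 11 mm ahead of it and the grasp point (between the pads) lies 8 mm behind it; z points along the fingers, y is the direction in which the jaws open and shut (so a half turn about z gives the same grasp; the last joint's range is limited). The gripper opens to 94 mm and grips with 3 to 60 N. Pads are 16 mm wide; open, the fingers measure 119 mm over their backs; the gripper's body (75 mm by 177 mm) begins 78 mm behind the grasp point.
Start: joints at [-1.206, 0.417, -0.01, 1.614, 0.005, 1.111, -0.053], TCP at [0.247, 0.574, 0.216] pointing down, gripper open.
Joint ranges: [-2.81, 2.81], [-0.39, 2.02], [-1.27, 1.25], [0.06, 2.57], [-1.19, 4.33], [0.19, 2], [-2.82, 2.82]. Speed limits (rad/s): [1.89, 1.89, 2.39, 2.39, 3.01, 3.01, 3.01].

### API

Orientations are given as a rotation vector (axis times angle).
In Python, from bench import robot gives the robot as it stands. Calls block until the motion is done:
- robot.movep(position, orientation): joint-space move of the TCP to a pose.
- robot.movel(position, rot=None, speed=0.15): straight line of the TCP; rot=None keeps the orientation; speed is the mean speed in m/s.
- robot.move_joints(angles): joint-space move.
- robot.set_gripper(opening, squeeze=None): opening from 0.0 (shut) to 1.0 (fully open); squeeze is the grip in N (None keeps the last); returns when the fingers have stopped.
- robot.wait(seconds).
- robot.ik(position, orientation): joint angles nearest the present ones, or None.
- robot.observe(): the state.
- robot.camera(name): name is "scene" or "top" or "wrist"; returns a dict with "image" (420x560x3 uint8, red, green, blue), "depth" (420x560 float32, m along the optical axis (not along the pixel's ray), 0 where there is no reading), "intrinsics" (3x3 intrinsics, pixels), "k1" (the pictures are not rectified: a ray, as slopes to the right and down, at radius r is drawn at 1 + k1 r^2 times it, then the intrinsics apply), "rvec" (rotation vector, rad) and "tvec" (3), from world to camera coordinates, as OpenCV has them. Camera axes: x right, y down, z forward; pixel columns grow to the right and rows downward; lengths in m; the calibration is good to about 2 mm. A picture is of the moment at which its call begins.
A pose or a line that the arm cannot do raises robot.PlanningError and nothing moves.
- robot.finish_job(): hands the job in, once; it reports no verdict.
The state is a dict: "time_s": time; "joint_positions": joint angles; "joint_vel": joint speeds; "joint_torque": joint torques, N m; "tcp_pos": TCP position; "ee_rot": TCP orientation; "contact_force": force on the tool from outside, world axes, zero at the start; "torque": the same for the moment, N m; "width": opening from 0.0 (shut) to 1.0 (fully open).
Only numpy, scipy, OpenCV 4.12 (cv2) and the standard library are available. Lean on these libraries where they do the work, as an engineer would, in place of code of your own. Each camera call takes 0.05 s, during which the arm holds its last target.

### The job

Press down gently on top of the flat white accession card and slide it along the bench, up over the bevelled edge of the card encoder's thin base plate and into the encoder's mouth, nose first, until it has pushed the stop bar fully home. Then press the encoder's button right down and let go, leaving the card home. Do not lift the card or push it by its edges, do not press hard enough to dent or scuff it, and do not disturb the things standing around.

Things in the scene. Friction and masses are not known exactly. Their poses are not given: they have to be found in the camera images.
- card: the loose accession card: stiff smooth white plastic, 150 x 105 x 3 mm, 60 g, flat on the bench. Origin under its middle; x along its length to the nose (end with the blank paper label, enters the encoder first), y across, z up. A dark eyelet marks the tail, 66 mm behind the middle. Too wide to grasp, too thin to pinch.
- card_middle (a point): middle of the card's top face, 3 mm above the bench at the start; axes as the card. Its back is slick (friction about 0.12), its top matt: fingertips hold well on it. Pressing with 10 to 15 N is right; under about 7 N they skate once the stop bar resists; slid under more than 30 N it is scuffed; a touch-down blow over 100 N dents it. Twisting turns it somewhat; the lips square it.
- card_nose (a point): middle of the card's nose edge, 75 mm ahead of the middle along its x, half-way up its thickness; same axes as the card. Sliding up onto the plate the stiff card tilts like a seesaw over the plate's edge, so the height under the fingertips changes on the way and must be followed by feel.
- encoder: low grey card encoder fixed to the bench. Origin on the bench under the middle of its mouth; x level into the machine, y across, z up. It stands on a steel base plate 4 mm thick, 150 mm wide, from x = -125 mm (with an 18 mm bevel in front of that) to +175 mm. On the plate: a bay (x 0 to 100 mm) 111 mm wide, cheeks 26 mm high, clear cover 10 to 14 mm over the plate; rear deck 36 mm over the bench.
- encoder_home (a point): where the middle of the card's nose edge is when fully home: 70 mm inside the mouth, 5.5 mm above the bench, axes as the encoder. The card's middle is then 5 mm before the mouth, so its tail half stays out to be pressed on. Flared lips, 22 mm high, stand from the mouth to 37 mm before it, 111 mm apart at the mouth and 150 mm at their outer ends, and guide a crooked card.
- stop_bar (a joint): travel in m of the steel stop bar across the bay under the clear cover: its front face is 50 mm inside the mouth at 0 and 70 mm inside at 0.020, fully home. It may start up to 6 mm along. It resists with about 5 N of friction and stays where it is left.
- encode_button (a joint): travel in m of the round push button on the encoder's rear deck: 0 up, 0.006 fully down; spring return, fully down takes about 5 N.
- encode_button_top (a point): centre of the button's top face, 28 mm across, 54 mm above the bench, 140 mm inside the mouth and 20 mm to the encoder's +y side.
- vial: small clear lidded vial of seeds, 36 mm across, 55 mm high, standing beside the card's way; bystander, origin under its middle.
- jar_lid: white jar lid lying on the bench, 90 mm across, 16 mm high; bystander, origin under its middle.
- dish: small white dish, 72 mm across, 22 mm high; bystander, origin under its middle.
- tweezers: steel tweezers lying flat, 110 mm long along x, 5 mm high; bystander, origin under the middle.
- jar_a: clear lidded seed jar, 90 mm across, 130 mm high, left of the card; bystander, origin under its middle.
- jar_b: second seed jar of the same size beside it; bystander, origin under its middle.
- stamp_pad: flat dark stamp pad, 110 x 70 x 18 mm, on the right; bystander, origin under its middle.

How it is judged:
On the way, in this order (a step that is already met when the one before it is completed fails the run):
1. the card's nose has entered the encoder's mouth with the card flat (x of card_nose in the frame of encoder between 0.005 and 0.06 m and angle between the x axis of card_nose and the x axis of encoder, either way round below 0.15 rad and angle between card_nose's own z axis and vertical below 0.08 rad and y of card_nose in the frame of encoder between -0.008 and 0.008 m), for 0.05 s.
2. the card has pushed the stop bar fully home (value of joint stop_bar above 0.018 m and x of card_nose in the frame of encoder above 0.067 m), for 0.2 s.
3. the button is pressed right down (value of joint encode_button above 0.005 m), for 0.05 s.
At the end, for the whole second after the job is handed in: The card lies flat (within 0.05 rad) and at rest in the encoder's bay, its nose at least 67 mm inside the mouth and square to within 0.06 rad, the stop bar at least 18 mm along its 20 mm travel, and the button released (less than 2 mm down) (all of step 2 and angle between the x axis of card_nose and the x axis of encoder, either way round below 0.06 rad and angle between card_nose's own z axis and vertical below 0.05 rad and value of joint encode_button below 0.002 m and linear speed of card below 0.01 m/s); the robot touches nothing.
It fails at once if the card is dented: pressed with more than 100 N even for a moment (contact force between the fingers and card above 100 N).
It fails at once if the card is scuffed: slid along under more than 30 N (contact force between the fingers and card above 30 N and linear speed of card above 0.015 m/s and distance of card_middle from where it was at the start of the episode above 0.015 m).
It fails at once if the card is pushed by its tail edge or side edges instead of from its top (contact force between the fingers and card above 2 N and (x of the grasp point in the frame of card_middle below -0.079 m or y of the grasp point in the frame of card_middle below -0.0565 m or y of the grasp point in the frame of card_middle above 0.0565 m)).
It fails at once if the card is lifted or tipped up well off the bench (height (world z) of card_middle above 0.03 m or angle between card_middle's own z axis and vertical above 0.25 rad).
It fails at once if a bystander is moved more than 20 mm (distance of any of vial, jar_lid, dish, tweezers, jar_a, jar_b, stamp_pad from where it was at the start of the episode above 0.02 m).
It also fails if it takes over 67 s, if anything falls off the work surface, if the arm or the gripper's body presses on something with over 40 N, if the wrist force passes 120 N, or if a joint passes its speed limit or range.

## Working session

There is one attempt and no reset: what is moved stays moved. The work goes in short steps, each a Python script; the robot and the scene stay as the last script left them, time stands still between calls to the robot, and variables do not carry over. Pictures are saved under pics/ and viewed, and the job is handed in when it is done.

```bash
ls; mkdir -p pics
cat > h.py <<'E'
import numpy as np, cv2
from bench import robot
def snap(n,f):
    c=robot.camera(n); cv2.imwrite(f'pics/{f}.png',c['image'][:,:,::-1]); np.savez(f'pics/{f}.npz',**c); return c
def ray(c,px):
    K=c['intrinsics'];k1=float(c['k1']);px=np.atleast_2d(np.asarray(px,float))
    d=np.stack([(px[:,0]-K[0,2])/K[0,0],(px[:,1]-K[1,2])/K[1,1]],1)
    s=d.copy()
    for _ in range(20): s=d/(1+k1*(s**2).sum(1,keepdims=True))
    R,_=cv2.Rodrigues(np.asarray(c['rvec'],float)); t=np.asarray(c['tvec'],float).ravel()
    o=-R.T@t
    return o,np.c_[s,np.ones(len(s))]@R
def onplane(c,px,z):
    o,d=ray(c,px); return o+d*((z-o[2])/d[:,2])[:,None]
E
python3 - <<'E'
from h import *
s=robot.observe();print({k:np.round(v,3) for k,v in s.items()})
for n in("scene","top","wrist"):
    c=snap(n,n+'0');print(n,c['k1'],c['intrinsics'].tolist())
E
```

```text
pics
{'time_s': np.float64(0.0), 'joint_positions': array([-1.207,  0.418, -0.01 ,  1.614,  0.005,  1.111, -0.053]), 'joint_vel': array([ 0.001, -0.001, -0.001,  0.002, -0.001,  0.   ,  0.001]), 'joint_torque': array([-2.0000e-03, -8.5125e+01,  6.3700e-01, -4.2600e+01, -4.9000e-02,
        1.9000e-02,  0.0000e+00]), 'tcp_pos': array([0.247, 0.574, 0.216]), 'ee_rot': array([-6.330e-01, -3.077e+00,  2.000e-03]), 'contact_force': array([0.069, 0.156, 0.445]), 'torque': array([-0.052, -0.01 , -0.024]), 'width': np.float64(1.001)}
scene -0.07820058810064588 [[424.37253328952556, 0.0, 280.19233653558], [0.0, 424.37253328952556, 204.43765956222813], [0.0, 0.0, 1.0]]
top -0.03509813181351197 [[402.2228827274282, 0.0, 277.3720801108679], [0.0, 402.2228827274282, 205.4942378759593], [0.0, 0.0, 1.0]]
wrist -0.03529219090243958 [[289.7844953016436, 0.0, 280.09227033811186], [0.0, 289.7844953016436, 208.92867519023636], [0.0, 0.0, 1.0]]
```

View pics/scene0.png

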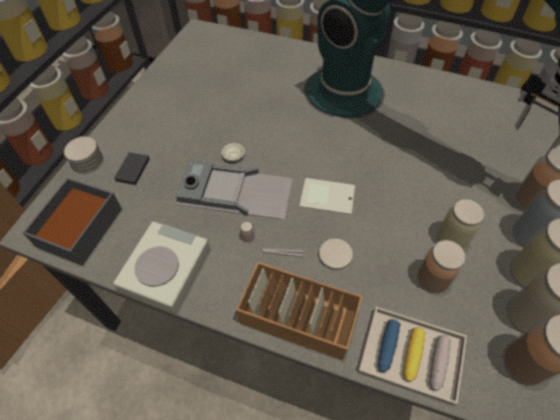

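View pics/top0.png

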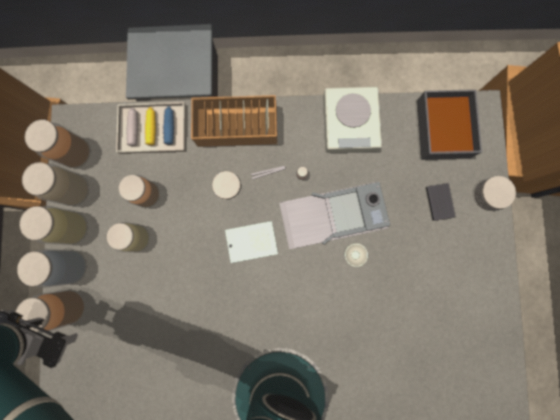

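View pics/wrist0.png

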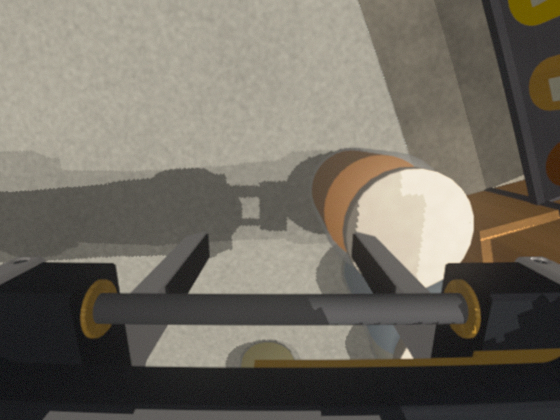

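The top view has the card at about (251,242) with its tail eyelet at (230,245), the encoder plate at about (305,222), and the button at about (373,198). I'll zoom in next.

Run:
```python
from h import *
im=cv2.imread('pics/top0.png')[165:275,210:400]; cv2.imwrite('pics/topc.png',cv2.resize(im,None,fx=4.2,fy=4.2,interpolation=cv2.INTER_CUBIC))
im=cv2.imread('pics/scene0.png')[130:280,165:365]; cv2.imwrite('pics/scc.png',cv2.resize(im,None,fx=4,fy=4,interpolation=cv2.INTER_CUBIC))
c=dict(np.load('pics/top0.npz'))
print(onplane(c,[(251,242),(230,245),(305,222),(373,198)],[0.003,0.003,.004,.054][0]), ray(c,[(0,0)])[0])
```

```text
[[ 0.47093244  0.07753328  0.003     ]
 [ 0.46316906  0.14384655  0.003     ]
 [ 0.5294334  -0.09393518  0.003     ]
 [ 0.59983909 -0.31170815  0.003     ]] [ 0.42268127 -0.03369936  1.26842115]
```

View pics/topc.png

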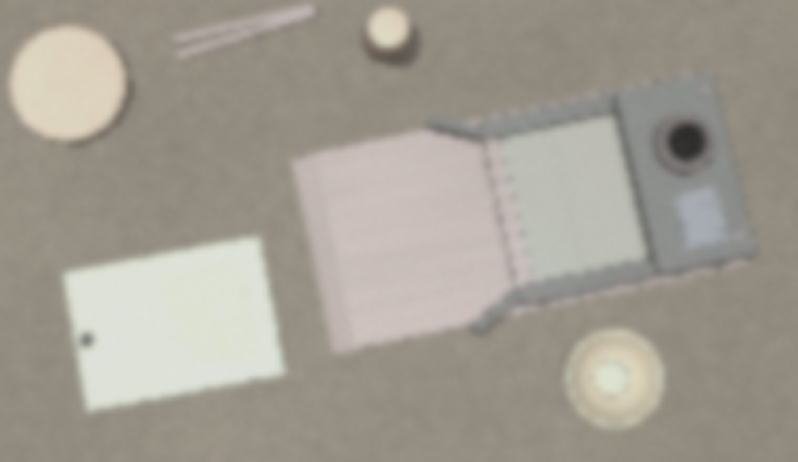

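View pics/scc.png

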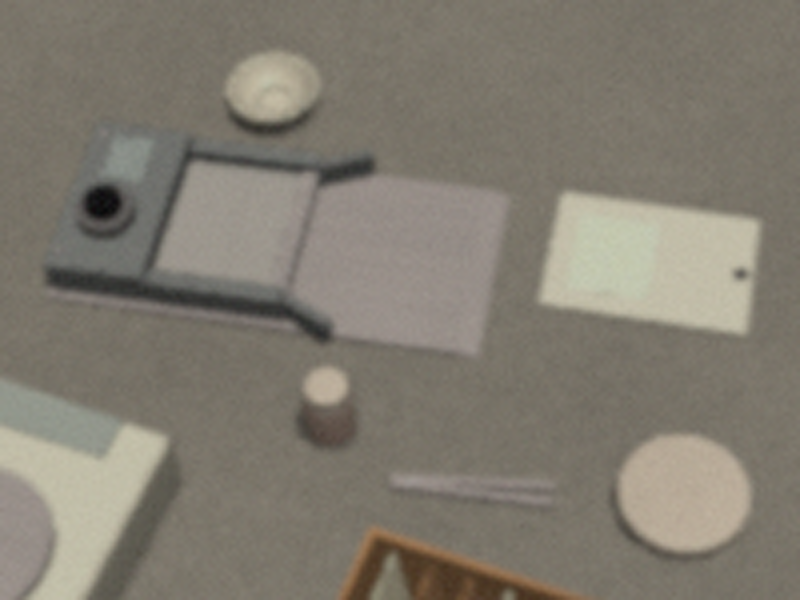

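Run:
```python
from h import *
c=dict(np.load('pics/wrist0.npz'));o,d=ray(c,[(280,209),(280,309),(380,209)])
s=robot.observe();R=cv2.Rodrigues(s['ee_rot'])[0]
print(R.round(3),R.T@(o-s['tcp_pos']),(d@R).round(3))
# candidate tool orientations
for yaw in (-1.39-np.pi,-1.39-np.pi/2,-1.39,-1.39+np.pi/2):
  Rz=cv2.Rodrigues(np.array([0,0,yaw]))[0]@np.diag([1,-1,-1.])
  rv=cv2.Rodrigues(Rz)[0].ravel()
  for p in ([.5,.09,.02],[.53,-.09,.2],[.56,-.25,.2]):
    q=robot.ik(p,rv); print(round(yaw,2),p,None if q is None else np.round(q,2))
```

```text
[[-0.919  0.395 -0.   ]
 [ 0.395  0.919 -0.001]
 [-0.    -0.001 -1.   ]] [ 0.06717712 -0.00114839 -0.16962354] [[-0.236 -0.     0.972]
 [-0.573 -0.     0.89 ]
 [-0.236  0.346  0.972]]
-4.53 [0.5, 0.09, 0.02] [-0.57  0.54  0.41  2.05 -0.35  0.62  0.26]
-4.53 [0.53, -0.09, 0.2] [-0.48  0.34  0.72  1.87 -0.26  1.03  0.53]
-4.53 [0.56, -0.25, 0.2] [-0.34  0.61  1.02  1.69 -0.56  1.17  1.01]
-2.96 [0.5, 0.09, 0.02] [-0.34  0.5   0.13  2.04 -0.11  0.6   1.61]
-2.96 [0.53, -0.09, 0.2] [-0.39  0.32  0.61  1.87 -0.21  1.02  2.06]
-2.96 [0.56, -0.25, 0.2] [-0.19  0.51  0.77  1.68 -0.39  1.11  2.44]
-1.39 [0.5, 0.09, 0.02] [-1.04  0.83  1.08  2.06 -0.99  0.89 -2.34]
-1.39 [0.53, -0.09, 0.2] [-0.73  0.47  1.09  1.87 -0.47  1.08 -2.41]
-1.39 [0.56, -0.25, 0.2] [-0.37  0.65  1.08  1.69 -0.61  1.19 -2.09]
0.18 [0.5, 0.09, 0.02] [-0.65  0.56  0.51  2.05 -0.44  0.64 -1.24]
0.18 [0.53, -0.09, 0.2] [-0.6   0.39  0.89  1.87 -0.34  1.04 -0.96]
0.18 [0.56, -0.25, 0.2] [-0.33  0.61  1.02  1.69 -0.56  1.17 -0.56]
```

Run:
```python
from h import *
def rv(yaw): return cv2.Rodrigues(cv2.Rodrigues(np.array([0,0,yaw]))[0]@np.diag([1,-1,-1.]))[0].ravel()
r=rv(-1.37-np.pi)
robot.movep([.54,-.06,.22],r);print(robot.observe()['time_s'])
snap('wrist','w1')
robot.movep([.475,.07,.2],r);print(robot.observe()['time_s'])
snap('wrist','w2')
robot.set_gripper(.5);s=robot.observe();print(s['time_s'],s['tcp_pos'],s['contact_force'],s['width'])
```

```text
2.6333
3.325
4.2417 [0.47499151 0.06999943 0.19998928] [-0.08971371  0.40694124 -0.58344168] 0.4986878408576011
```

View pics/w1.png

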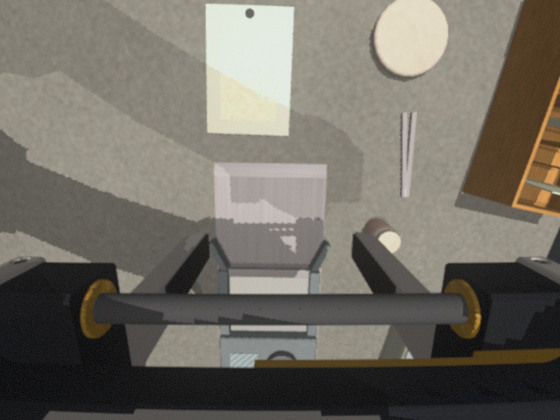

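View pics/w2.png

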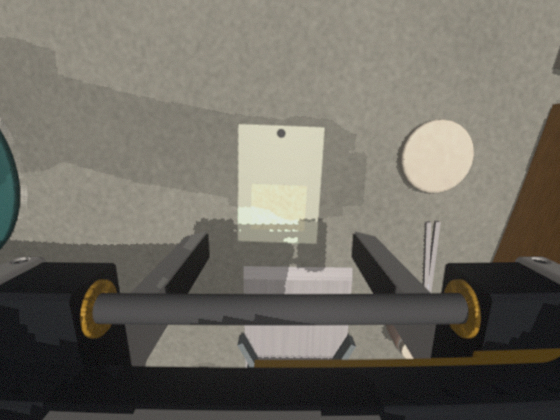

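w1 shows the card with corners at about (207,4), (294,7), (289,135) and (207,133). The plate's front edge is on row 164 from column 214 to 327, with the lips and mouth near row 268. I'll fit edges at sub-pixel accuracy and project them onto planes.

```bash
cat >> h.py <<'E'
def edge(c,p,q,z,w=6,n=40):
    """sub-px edge points near segment p-q (strongest gradient across), to plane z, robust line -> (point,dir,rms)"""
    g=cv2.GaussianBlur(cv2.cvtColor(c['image'],cv2.COLOR_RGB2GRAY).astype(np.float32),(0,0),1)
    p,q=np.array(p,float),np.array(q,float);t=(q-p)/np.linalg.norm(q-p);nn=np.array([-t[1],t[0]])
    s=np.arange(-w,w+.01,.25);out=[]
    for a in np.linspace(0,1,n):
        L=p+a*(q-p)+s[:,None]*nn
        v=cv2.remap(g,L[None,:,0].astype(np.float32),L[None,:,1].astype(np.float32),cv2.INTER_LINEAR)[0]
        k=np.argmax(abs(np.gradient(v)));out.append(L[k])
    P=onplane(c,np.array(out),z)[:,:2]
    l=cv2.fitLine(P.astype(np.float32),cv2.DIST_HUBER,0,1e-5,1e-5).ravel().astype(float)
    r=(P-l[2:])@np.array([-l[1],l[0]])
    if l[:2]@(P[-1]-P[0])<0: l[:2]*=-1
    return l[2:],l[:2],float(np.median(abs(r)))
def inter(a,b):
    A=np.c_[a[1],-b[1]];return a[0]+a[1]*np.linalg.solve(A,b[0]-a[0])[0]
def rv(yaw): return cv2.Rodrigues(cv2.Rodrigues(np.array([0,0,yaw]))[0]@np.diag([1,-1,-1.]))[0].ravel()
E
python3 - <<'E'
from h import *
ang=lambda e:np.degrees(np.arctan2(e[1][1],e[1][0])).round(2)
w1=dict(np.load('pics/w1.npz'));w2=dict(np.load('pics/w2.npz'))
def rep(n,e):print(n,e[0].round(4),ang(e),round(e[2]*1e3,2))
def quad(L,R,N,T):
  cs=[inter(T,L),inter(T,R),inter(N,R),inter(N,L)];print('corners',np.round(cs,4).tolist(),'mid',np.mean(cs,0).round(4))
L=edge(w1,(207,15),(207,125),.003);R=edge(w1,(294,15),(289.5,125),.003);N=edge(w1,(212,133.5),(285,135),.003);T=edge(w1,(212,4.5),(290,7),.003,w=4)
for n,e in zip('LRNT',(L,R,N,T)):rep('card1'+n,e)
quad(L,R,N,T)
L=edge(w2,(238.5,130),(238,195),.003);R=edge(w2,(324,132),(321,200),.003);T=edge(w2,(243,125),(319,127),.003);
for n,e in zip('LRT',(L,R,T)):rep('card2'+n,e)
print('tail corners',inter(T,L),inter(T,R))
for z,n in((0,'f0'),):
  rep('front',edge(w1,(220,164.5),(322,164.5),0))
rep('front top',edge(w1,(222,179),(322,179),.004,w=5))
pl=edge(w1,(215.5,185),(217,235),.004);pr=edge(w1,(326.5,185),(325.5,235),.004)
rep('pl',pl);rep('pr',pr)
f=edge(w2,(250,268),(348,268),0);rep('front w2',f)
im=w1['image'][150:300,200:340,::-1];cv2.imwrite('pics/w1c.png',cv2.resize(im,None,fx=4,fy=4,interpolation=cv2.INTER_CUBIC))
t=dict(np.load('pics/top0.npz'))
g=t['image'][165:275,210:400]
o=np.array([210,165])
def E(p,q,z):return edge(t,o+np.array(p)/4.2,o+np.array(q)/4.2,z,w=3)
rep('top front',E((296,170),(330,340),0));rep('top pl +y',E((310,155),(420,130),.004));rep('top pl -y',E((345,350),(465,324),.004))
rep('top card +y',E((70,270),(255,238),.003));rep('top card -y',E((95,409),(278,375),.003));rep('top card N',E((262,245),(282,370),.003));rep('tail',E((66,280),(85,403),.003))
E
```

```text
card1L [0.4183 0.0788] -80.6 0.35
card1R [0.5241 0.0866] -80.59 0.3
card1N [0.4832 0.0036] 9.24 0.27
card1T [0.4597 0.1525] 9.43 0.27
corners [[0.4075, 0.1438], [0.5118, 0.1611], [0.5364, 0.0122], [0.4321, -0.0047]] mid [0.4719 0.0781]
card2L [0.4156 0.095 ] -80.61 0.09
card2R [0.5194 0.1162] -80.5 0.27
card2T [0.4525 0.1508] 9.3 0.28
tail corners [0.40758882 0.14340818] [0.51195714 0.16050355]
front [ 0.5178 -0.0274] 10.8 0.26
front top [ 0.5296 -0.0435] 10.74 0.3
pl [ 0.4582 -0.1054] -79.84 0.32
pr [ 0.604  -0.0669] -80.47 0.25
front w2 [ 0.5257 -0.0272] 10.29 0.93
top front [ 0.5195 -0.0274] -169.49 0.46
top pl +y [ 0.6057 -0.0705] -79.4 0.51
top pl -y [ 0.4591 -0.1026] -79.63 0.59
top card +y [0.5254 0.0821] -80.88 0.55
top card -y [0.421  0.0679] -80.3 0.56
top card N [0.4785 0.003 ] -170.96 0.54
tail [0.451  0.1512] -170.25 0.51
```

```bash
sleep 1
```

```text
(no output)
```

View pics/w1c.png

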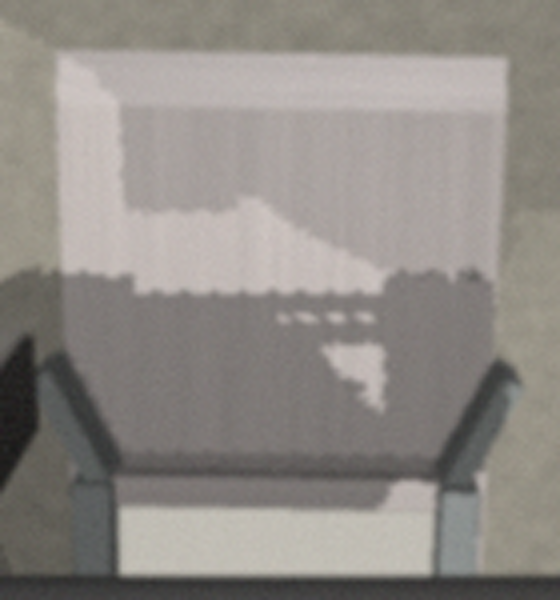

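Run:
```python
from h import *
t=dict(np.load('pics/top0.npz'));s=dict(np.load('pics/scene0.npz'));w1=dict(np.load('pics/w1.npz'))
def blob(c,x,y,r=8):
  g=c['image'].max(2)[y-r:y+r+1,x-r:x+r+1];m=(g<60).astype(np.uint8)
  n,l,st,ce=cv2.connectedComponentsWithStats(m);k=1+np.argmax(st[1:,4]);return ce[k]+[x-r,y-r],st[k,4]
pt,a=blob(t,373,198);ps,b=blob(s,190,181)
print(pt,a,ps,b)
bt=onplane(t,pt,.054)[0];bs=onplane(s,ps,.054)[0];print('button',bt,bs)
for yaw in(-79.2,-79.7,-80.2):
  a=np.radians(yaw);d=np.array([np.cos(a),np.sin(a)]);n=np.array([-d[1],d[0]])
  M=[onplane(w1,[(229.7,267.5),(310,267.5)],z)[:,:2] for z in (.004,.026)]
  print(yaw,'btn',[(p[:2]@d,p[:2]@n-.02) for p in(bt,bs)],'lip',[(m@n).tolist()+[(m@n).mean(),(m@d).mean()] for m in M],
   'plate mid',[(np.array(u)+v)@n/2 for u,v in [((.4582,-.1054),(.604,-.0669)),((.6057,-.0705),(.4591,-.1026))]])
```

```text
[373.02631579 198.23684211] 38 [190.11290323 180.40322581] 62
button [ 0.59197011 -0.30054368  0.054     ] [ 0.59279006 -0.2996335   0.054     ]
-79.2 btn [(np.float64(0.4061443635017286), np.float64(0.505168418469407)), (np.float64(0.4054039483336245), np.float64(0.506144398783733))] lip [[0.4485701515497772, 0.564451075431263, np.float64(0.5065106134905202), np.float64(0.273331178919182)], [0.4525673718417982, 0.56183686126462, np.float64(0.507202116553209), np.float64(0.26302060800840954)]] plate mid [np.float64(0.5055498586104464), np.float64(0.5067518795105594)]
-79.7 btn [(np.float64(0.40154599792246426), np.float64(0.5086926548708001)), (np.float64(0.4007970940202422), np.float64(0.5096621367635381))] lip [[0.45094586677976806, 0.5668072559283205, np.float64(0.5088765613540442), np.float64(0.2689006884564942)], [0.45485252791409875, 0.5641035971326096, np.float64(0.5094780625233541), np.float64(0.2585844757146448)]] plate mid [np.float64(0.5071375328142305), np.float64(0.5083450624774976)]
-80.2 btn [(np.float64(0.3969170530608095), np.float64(0.5121766292796076)), (np.float64(0.39615971745640133), np.float64(0.5131395389209584))] lip [[0.45328724073609566, 0.5691202718583556, np.float64(0.5112037562972256), np.float64(0.26444972016528906)], [0.45710304520536543, 0.5663273743276616, np.float64(0.5117152097665135), np.float64(0.254128651211904)]] plate mid [np.float64(0.5086865865314278), np.float64(0.50989953299979)]
```

```bash
cat >> h.py <<'E'
YE=np.radians(-79.4);D=np.array([np.cos(YE),np.sin(YE)]);NN=np.array([-D[1],D[0]])
OE=.2635*D+.5073*NN
def e2w(x,y): return OE+x*D+y*NN
def w2e(p): p=np.asarray(p)[:2]-OE; return p@D,p@NN
E
python3 - <<'E'
from h import *
yc=np.radians(-80.6);dc=np.array([np.cos(yc),np.sin(yc)]);p=np.array([.4719,.0781])-.03*dc
print('press pt enc',w2e(p),'card mid enc',w2e([.4719,.0781]))
r=rv(yc-np.pi)
robot.movep([*p,.06],r);robot.movel([*p,.020],speed=.08);robot.wait(.3)
s=robot.observe();f0=s['contact_force'].copy();np.save('f0.npy',f0);print(s['time_s'],f0,s['tcp_pos'])
z=.018
while z>.008:
  robot.movel([*p,z],speed=.02);robot.wait(.05);s=robot.observe();F=s['contact_force']-f0
  print(round(z,4),s['tcp_pos'].round(4),F.round(2),round(s['time_s'],2))
  if F[2]>8:break
  z-=.0003 if F[2]>1 or z<.0165 else .001
np.save('z.npy',z)
E
```

```text
press pt enc (np.float64(-0.283454028918683), np.float64(-0.028457935656971193)) card mid enc (np.float64(-0.2534606084144376), np.float64(-0.02908620825347188))
5.825 [ 0.32081402  0.6507709  -0.69456334] [0.46717131 0.10781842 0.02028321]
0.018 [0.467  0.1077 0.0179] [ 0.28 -0.84  1.32] 6.12
0.0177 [0.467  0.1077 0.0177] [-0.2  -0.01  1.16] 6.42
0.0174 [0.467  0.1077 0.0174] [-0.27 -1.42  1.16] 6.72
0.0171 [0.467  0.1077 0.0171] [-0.42 -0.97  1.26] 7.03
0.0168 [0.467  0.1077 0.0168] [ 0.07 -1.6   0.62] 7.33
0.0158 [0.467  0.1077 0.0158] [ 0.36 -0.86  0.28] 7.62
0.0155 [0.467  0.1077 0.0155] [-0.12 -0.99  0.47] 7.92
0.0152 [0.467  0.1077 0.0152] [-1.14 -0.12  1.08] 8.22
0.0149 [0.467  0.1077 0.0149] [ 0.22 -0.54  0.5 ] 8.53
0.0146 [0.467  0.1077 0.0146] [-0.53 -0.8   0.56] 8.82
0.0143 [0.467  0.1077 0.0143] [ 0.07 -1.1   1.46] 9.12
0.014 [0.4674 0.1077 0.0143] [-0.51 -0.3   7.93] 9.43
0.0137 [0.4676 0.1078 0.0142] [-1.73 -0.77 13.58] 9.72
```

```bash
cat >> h.py <<'E'
def hff(x):
    nose=x+.105
    if nose<-.143:return 0.
    if nose<-.125:return (nose+.143)/.018*.004*.3
    if x<-.125:return .004*.045/(-.125-x+.045)
    return .004
def slide(x1,y1,yaw1,step,z,x0,y0,yaw0,Ft=12.,blend=1.,verbose=1,stopx=None):
    f0=np.load('f0.npy');n=max(1,int(np.ceil(abs(x1-x0)/step)));hp=hff(x0);log=[]
    for i in range(1,n+1):
        a=i/n;x=x0+a*(x1-x0);b=min(1,a/blend);y=y0+b*(y1-y0);yaw=yaw0+b*(yaw1-yaw0)
        h=hff(x);z+=h-hp;hp=h
        robot.movel([*e2w(x,y),z],rot=rv(yaw-np.pi),speed=.03)
        s=robot.observe();F=s['contact_force']-f0
        ex,ey=w2e(s['tcp_pos']);fx=F[:2]@D
        if verbose: print(f"{s['time_s']:.2f} cmd {x:.4f} {z:.4f} tcp {ex:.4f} {ey:.4f} {s['tcp_pos'][2]:.4f} Fz {F[2]:.1f} Fx {fx:.1f} Fy {F[:2]@NN:.1f}")
        if F[2]>24 : z+=.0006
        z+=float(np.clip((F[2]-Ft)*.6/20e3,-.0006,.0006))
        np.save('st.npy',[x,y,yaw,z])
    return z
E
python3 - <<'E'
from h import *
yc=np.radians(-80.6);x0,y0=-.28345,-.02846
z=slide(-.251,0.0,YE,.005,float(np.load('z.npy')),x0,y0,yc)
snap('top','t1');c=snap('wrist','w3')
E
```

```text
10.08 cmd -0.2788 0.0137 tcp -0.2786 -0.0234 0.0142 Fz 11.5 Fx 1.5 Fy -0.1
10.44 cmd -0.2742 0.0137 tcp -0.2739 -0.0194 0.0143 Fz 12.4 Fx 1.2 Fy 0.6
10.80 cmd -0.2695 0.0137 tcp -0.2693 -0.0153 0.0143 Fz 11.0 Fx 2.9 Fy -0.4
11.16 cmd -0.2649 0.0137 tcp -0.2646 -0.0112 0.0143 Fz 10.2 Fx 1.8 Fy 0.5
11.52 cmd -0.2603 0.0136 tcp -0.2600 -0.0071 0.0143 Fz 12.6 Fx 1.4 Fy 0.8
11.88 cmd -0.2556 0.0136 tcp -0.2553 -0.0031 0.0142 Fz 12.4 Fx 1.8 Fy 0.7
12.23 cmd -0.2510 0.0136 tcp -0.2507 0.0010 0.0143 Fz 11.3 Fx 2.1 Fy 0.7
```

```bash
sleep 1
```

```text
(no output)
```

View pics/w3.png

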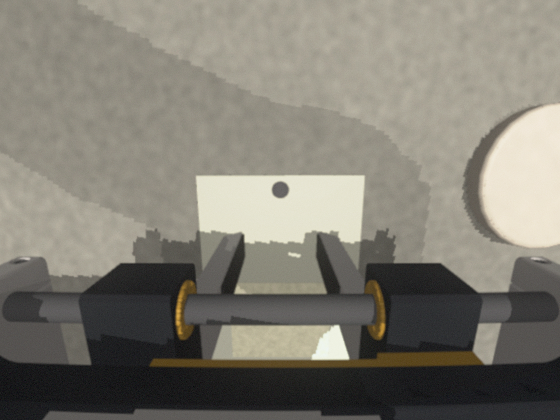

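View pics/t1.png

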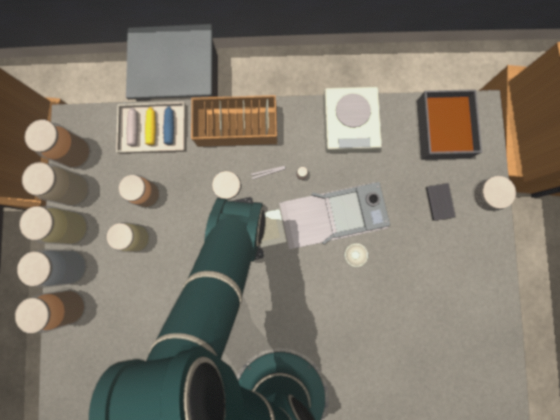

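The card moves squarely with the fingers: the eyelet is at (280,190) and the tail edge spans columns 197–364. I'll check its pose from that tail edge, then continue up the bevel.

```bash
cat >> h.py <<'E'
def tailpose(c,z,L,R,T):
    L=edge(c,*L,z,w=5);R=edge(c,*R,z,w=5);T=edge(c,*T,z,w=5)
    a,b=inter(T,L),inter(T,R);u=(b-a);m=(a+b)/2;yaw=np.arctan2(u[1],u[0])-np.pi/2
    print('tail mid enc',np.round(w2e(m),4),'width',round(np.linalg.norm(u),4),'yaw rel enc deg',round(np.degrees(yaw-YE),2),'nose enc',np.round(w2e(m+.15*np.array([np.cos(yaw),np.sin(yaw)])),4))
E
python3 - <<'E'
from h import *
c=dict(np.load('pics/w3.npz'));tailpose(c,.003,((197,180),(200,230)),((364,180),(361,230)),((203,176),(358,176)))
x,y,yaw,z=np.load('st.npy')
z=slide(-.225,0.0,YE,.005,z,x,y,yaw)
x,y,yaw,z=np.load('st.npy')
z=slide(-.17,0.0,YE,.004,z,x,y,yaw)
E
```

```text
tail mid enc [-0.2953  0.0011] width 0.1058 yaw rel enc deg 0.52 nose enc [-0.1453  0.0024]
12.62 cmd -0.2467 0.0137 tcp -0.2464 0.0007 0.0142 Fz 12.4 Fx 1.2 Fy -0.3
12.92 cmd -0.2423 0.0140 tcp -0.2421 0.0006 0.0145 Fz 10.8 Fx 2.1 Fy -0.3
13.21 cmd -0.2380 0.0143 tcp -0.2378 0.0008 0.0148 Fz 11.7 Fx 1.3 Fy 0.7
13.50 cmd -0.2337 0.0145 tcp -0.2334 0.0008 0.0152 Fz 11.9 Fx 0.8 Fy 0.6
13.79 cmd -0.2293 0.0148 tcp -0.2291 0.0009 0.0154 Fz 12.8 Fx 0.9 Fy -0.7
14.08 cmd -0.2250 0.0148 tcp -0.2246 0.0009 0.0155 Fz 13.6 Fx 2.2 Fy -0.5
14.37 cmd -0.2211 0.0149 tcp -0.2207 0.0008 0.0155 Fz 12.1 Fx 1.4 Fy -1.4
14.65 cmd -0.2171 0.0150 tcp -0.2167 0.0008 0.0156 Fz 12.0 Fx 2.4 Fy -0.0
14.93 cmd -0.2132 0.0150 tcp -0.2128 0.0008 0.0156 Fz 12.1 Fx 1.7 Fy -0.7
15.22 cmd -0.2093 0.0151 tcp -0.2089 0.0008 0.0157 Fz 12.1 Fx 2.0 Fy -1.1
15.50 cmd -0.2054 0.0151 tcp -0.2050 0.0008 0.0157 Fz 12.1 Fx 1.6 Fy -0.3
15.78 cmd -0.2014 0.0152 tcp -0.2010 0.0008 0.0158 Fz 13.4 Fx 2.4 Fy -0.5
16.07 cmd -0.1975 0.0152 tcp -0.1971 0.0008 0.0158 Fz 11.8 Fx 1.7 Fy -0.7
16.35 cmd -0.1936 0.0153 tcp -0.1932 0.0008 0.0159 Fz 12.1 Fx 1.6 Fy 0.6
16.63 cmd -0.1896 0.0154 tcp -0.1892 0.0008 0.0160 Fz 11.8 Fx 1.6 Fy 0.1
16.92 cmd -0.1857 0.0154 tcp -0.1853 0.0008 0.0160 Fz 12.0 Fx 1.9 Fy 0.4
17.20 cmd -0.1818 0.0155 tcp -0.1813 0.0008 0.0161 Fz 12.4 Fx 1.5 Fy -0.2
17.48 cmd -0.1779 0.0156 tcp -0.1774 0.0008 0.0162 Fz 12.0 Fx 0.6 Fy -0.6
17.77 cmd -0.1739 0.0156 tcp -0.1735 0.0008 0.0163 Fz 11.8 Fx 0.7 Fy -0.6
18.05 cmd -0.1700 0.0157 tcp -0.1695 0.0008 0.0164 Fz 12.6 Fx 1.3 Fy 0.2
```

Run:
```python
from h import *
x,y,yaw,z=np.load('st.npy')
z=slide(-.112,-0.001,YE-.007,.003,z,x,y,yaw)
c=snap('wrist','w4')
```

```text
18.30 cmd -0.1671 0.0158 tcp -0.1667 0.0008 0.0164 Fz 11.8 Fx 1.6 Fy 0.1
18.55 cmd -0.1642 0.0159 tcp -0.1638 0.0008 0.0165 Fz 12.0 Fx 1.7 Fy -0.3
18.80 cmd -0.1613 0.0159 tcp -0.1609 0.0007 0.0166 Fz 12.6 Fx 1.2 Fy -0.8
19.05 cmd -0.1584 0.0160 tcp -0.1580 0.0006 0.0167 Fz 12.3 Fx 1.6 Fy -0.4
19.30 cmd -0.1555 0.0161 tcp -0.1551 0.0006 0.0168 Fz 12.2 Fx 1.9 Fy 0.0
19.55 cmd -0.1526 0.0162 tcp -0.1522 0.0005 0.0169 Fz 12.7 Fx 0.3 Fy -0.4
19.80 cmd -0.1497 0.0164 tcp -0.1493 0.0004 0.0170 Fz 11.9 Fx 2.1 Fy -0.0
20.05 cmd -0.1468 0.0165 tcp -0.1464 0.0004 0.0171 Fz 12.1 Fx 1.4 Fy 0.1
20.30 cmd -0.1439 0.0166 tcp -0.1436 0.0004 0.0172 Fz 12.7 Fx 1.5 Fy -0.5
20.55 cmd -0.1410 0.0167 tcp -0.1406 0.0003 0.0174 Fz 12.2 Fx 1.2 Fy 0.1
20.80 cmd -0.1381 0.0169 tcp -0.1378 0.0003 0.0176 Fz 13.4 Fx 1.5 Fy -1.4
21.05 cmd -0.1352 0.0171 tcp -0.1349 0.0002 0.0177 Fz 13.1 Fx 0.6 Fy -0.8
21.30 cmd -0.1323 0.0173 tcp -0.1320 0.0002 0.0180 Fz 12.7 Fx 0.7 Fy -0.5
21.55 cmd -0.1294 0.0175 tcp -0.1290 0.0001 0.0182 Fz 12.0 Fx 1.3 Fy -1.3
21.80 cmd -0.1265 0.0178 tcp -0.1261 -0.0002 0.0183 Fz 10.5 Fx 1.4 Fy 1.0
22.05 cmd -0.1236 0.0178 tcp -0.1232 -0.0003 0.0183 Fz 8.9 Fx 1.4 Fy -0.7
22.30 cmd -0.1207 0.0178 tcp -0.1202 -0.0002 0.0183 Fz 10.5 Fx 1.7 Fy 0.4
22.55 cmd -0.1178 0.0177 tcp -0.1173 -0.0003 0.0183 Fz 10.4 Fx 0.9 Fy -0.5
22.80 cmd -0.1149 0.0177 tcp -0.1144 -0.0002 0.0183 Fz 11.7 Fx 2.9 Fy -0.2
23.05 cmd -0.1120 0.0176 tcp -0.1114 -0.0003 0.0183 Fz 12.7 Fx 1.1 Fy -0.3
```

View pics/w4.png

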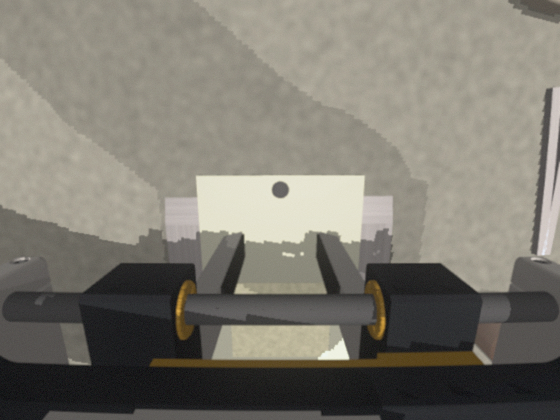

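Run:
```python
from h import *
c=dict(np.load('pics/w4.npz'));tailpose(c,.0065,((197,180),(200,230)),((364,180),(361,230)),((203,176),(358,176)))
for n,e in (('frontL',edge(c,(169,197.5),(194,197.5),0,w=4)),('frontR',edge(c,(368,196.5),(388,196.5),0,w=4)),('L',edge(c,(165,215),(166,232),.004,w=4)),('R',edge(c,(392,215),(391,240),.004,w=4))):print(n,np.round(w2e(e[0]),4))
x,y,yaw,z=np.load('st.npy')
z=slide(-.08,-0.002,YE-.007,.005,z,x,y,yaw,Ft=12.5)
```

```text
tail mid enc [-1.56e-01  1.00e-04] width 0.1061 yaw rel enc deg 0.09 nose enc [-0.006   0.0003]
frontL [-0.1408 -0.0649]
frontR [-0.1412  0.0647]
L [-0.1239 -0.0767]
R [-0.1196  0.0743]
23.40 cmd -0.1074 0.0177 tcp -0.1069 -0.0005 0.0183 Fz 11.0 Fx 1.7 Fy -0.4
23.70 cmd -0.1029 0.0176 tcp -0.1022 -0.0006 0.0183 Fz 12.5 Fx 2.3 Fy -0.1
24.00 cmd -0.0983 0.0176 tcp -0.0977 -0.0007 0.0183 Fz 12.7 Fx 1.7 Fy -0.1
24.30 cmd -0.0937 0.0176 tcp -0.0931 -0.0009 0.0183 Fz 11.7 Fx 2.2 Fy -0.9
24.60 cmd -0.0891 0.0176 tcp -0.0885 -0.0010 0.0183 Fz 12.1 Fx 2.3 Fy -0.4
24.90 cmd -0.0846 0.0176 tcp -0.0839 -0.0011 0.0183 Fz 11.8 Fx 1.3 Fy -0.9
25.20 cmd -0.0800 0.0176 tcp -0.0793 -0.0013 0.0183 Fz 12.2 Fx 2.4 Fy -0.6
```

Run:
```python
from h import *
x,y,yaw,z=np.load('st.npy')
z=slide(-.056,-0.002,YE-.007,.004,z,x,y,yaw,Ft=13)
f0=np.load('f0.npy')
while True:
  x,y,yaw,z=np.load('st.npy')
  if x>-.027: break
  z=slide(x+.0025,y,yaw,.003,z,x,y,yaw,Ft=14)
  s=robot.observe();F=s['contact_force']-f0
  if F[:2]@D < -8.5: print('stop',F);break
c=snap('wrist','w5');snap('top','t5');snap('scene','s5')
```

```text
25.48 cmd -0.0760 0.0176 tcp -0.0753 -0.0012 0.0183 Fz 12.1 Fx 1.3 Fy 0.5
25.77 cmd -0.0720 0.0175 tcp -0.0713 -0.0012 0.0182 Fz 12.4 Fx 2.3 Fy -0.2
26.05 cmd -0.0680 0.0175 tcp -0.0673 -0.0012 0.0183 Fz 12.6 Fx 2.2 Fy -0.1
26.33 cmd -0.0640 0.0175 tcp -0.0633 -0.0012 0.0183 Fz 13.2 Fx 1.9 Fy 0.2
26.62 cmd -0.0600 0.0175 tcp -0.0593 -0.0012 0.0182 Fz 12.5 Fx 1.9 Fy -0.1
26.90 cmd -0.0560 0.0175 tcp -0.0553 -0.0012 0.0182 Fz 13.0 Fx 1.5 Fy -0.8
27.15 cmd -0.0535 0.0175 tcp -0.0529 -0.0012 0.0183 Fz 12.1 Fx 2.4 Fy -0.2
27.40 cmd -0.0510 0.0174 tcp -0.0509 -0.0012 0.0182 Fz 15.4 Fx -1.7 Fy -1.8
27.65 cmd -0.0485 0.0175 tcp -0.0488 -0.0012 0.0182 Fz 16.9 Fx -3.9 Fy -1.9
27.90 cmd -0.0460 0.0176 tcp -0.0464 -0.0013 0.0182 Fz 16.1 Fx -3.5 Fy -1.0
28.15 cmd -0.0435 0.0176 tcp -0.0439 -0.0013 0.0182 Fz 14.2 Fx -3.5 Fy -1.3
28.40 cmd -0.0410 0.0176 tcp -0.0414 -0.0014 0.0182 Fz 15.1 Fx -4.1 Fy -1.2
28.65 cmd -0.0385 0.0177 tcp -0.0389 -0.0014 0.0183 Fz 14.1 Fx -4.2 Fy -1.2
28.90 cmd -0.0360 0.0177 tcp -0.0364 -0.0013 0.0183 Fz 14.2 Fx -3.5 Fy -1.8
29.15 cmd -0.0335 0.0177 tcp -0.0339 -0.0014 0.0182 Fz 13.8 Fx -3.7 Fy -1.9
29.40 cmd -0.0310 0.0177 tcp -0.0331 -0.0013 0.0182 Fz 19.9 Fx -12.2 Fy -2.1
stop [-4.30415846 11.55848992 19.87578705]
```

View pics/w5.png

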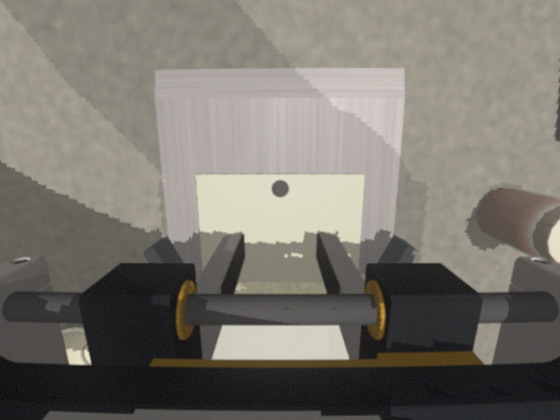

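A hard stop showed at press x = -0.033, where the push force jumped to -12 N after about 4 N from the bar. I'll measure the tail against the plate front, then lift off.

Run:
```python
from h import *
c=dict(np.load('pics/w5.npz'));tailpose(c,.0067,((197,180),(200,230)),((364,180),(361,230)),((203,174),(358,174)))
e=edge(c,(165,69.5),(395,69.5),0,w=4);print('front',np.round(w2e(e[0]),4),np.degrees(np.arctan2(e[1][1],e[1][0]))-90+79.4+0)
x,y,yaw,z=np.load('st.npy')
robot.movel([*e2w(x,y),z+.003],speed=.02);robot.movel([*e2w(x-.005,y),.12],speed=.15)
print(robot.observe()['time_s'],robot.observe()['contact_force'])
robot.movel([*e2w(-.09,y),.19],speed=.2)
c=snap('wrist','w6');snap('scene','s6')
im=cv2.imread('pics/s6.png')[130:280,165:365]; cv2.imwrite('pics/s6c.png',cv2.resize(im,None,fx=4,fy=4,interpolation=cv2.INTER_CUBIC))
```

```text
tail mid enc [-0.078 -0.001] width 0.1056 yaw rel enc deg -0.36 nose enc [ 0.072  -0.0019]
front [-0.1418  0.0114] 0.11637915033463742
30.6667 [-0.08660667 -0.24958897  0.00132095]
```

View pics/w6.png

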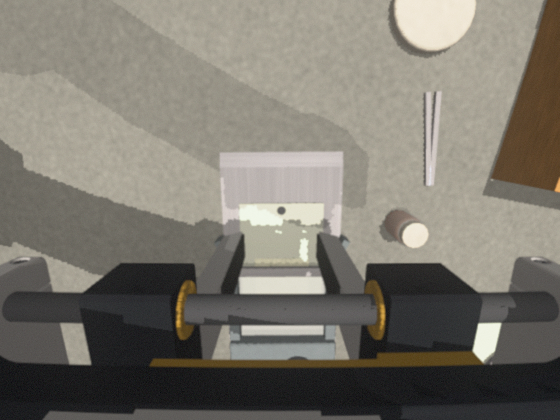

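View pics/s6c.png

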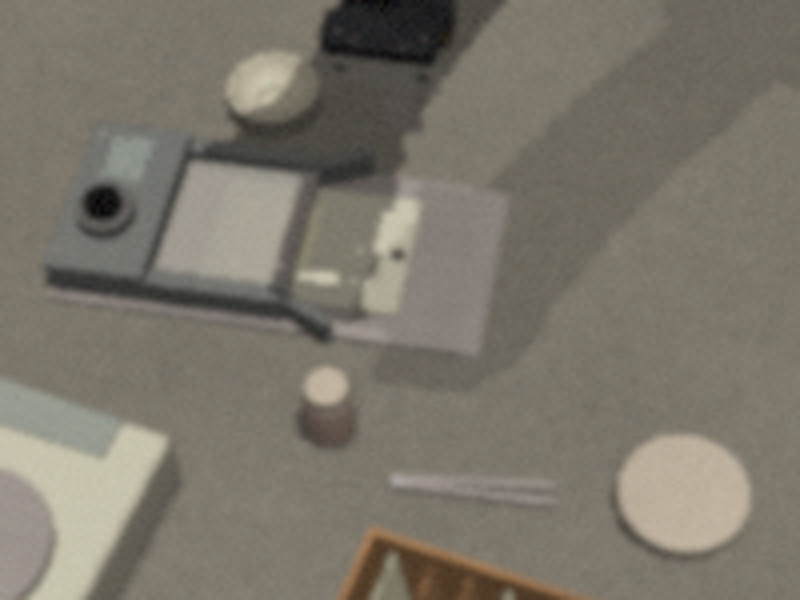

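The card is still home after release: its tail sits 63.8 mm behind the plate's front edge, against 63 mm expected. Next is the button.

Run:
```python
from h import *
robot.set_gripper(0.0,squeeze=10)
b=np.array([.5924,-.3001]);r=rv(YE-np.pi)
robot.movep([*b,.13],r);robot.movel([*b,.070],speed=.1);robot.wait(.3)
f0=np.mean([ (robot.wait(.03),robot.observe()['contact_force'])[1] for _ in range(4)],0)
z=.067
while z>.055:
  robot.movel([*b,z],speed=.02);s=robot.observe();F=s['contact_force']-f0
  print(round(z,4),s['tcp_pos'].round(4),F.round(1),round(s['time_s'],2))
  if F[2]>14:break
  z-=.0015 if F[2]<1.5 else .0007
robot.wait(.2);snap('top','t7')
robot.movel([*b,.075],speed=.05);robot.movel([*b,.16],speed=.15)
robot.movep([*e2w(-.09,0),.24],r);robot.wait(.3)
s=robot.observe();print(s['time_s'],(s['contact_force']-f0).round(1))
snap('wrist','w8');snap('scene','s8');c=snap('top','t8')
im=cv2.imread('pics/s8.png')[130:280,165:365]; cv2.imwrite('pics/s8c.png',cv2.resize(im,None,fx=4,fy=4,interpolation=cv2.INTER_CUBIC))
```

```text
0.067 [ 0.5926 -0.3002  0.067 ] [ 0.8 -0.9  2.4] 34.62
0.0663 [ 0.5926 -0.3002  0.0664] [ 1.3 -0.8  3.3] 34.88
0.0656 [ 0.5925 -0.3001  0.0657] [ 2.3 -1.3  3.6] 35.12
0.0649 [ 0.5925 -0.3002  0.065 ] [ 1.9 -1.6  3.5] 35.38
0.0642 [ 0.5925 -0.3002  0.0642] [ 2.9 -1.6  5.2] 35.62
0.0635 [ 0.5925 -0.3002  0.0635] [ 3.2 -1.4  4. ] 35.88
0.0628 [ 0.5926 -0.3002  0.0633] [ 2.  -0.4 11.2] 36.12
0.0621 [ 0.5926 -0.3002  0.0631] [-1.3  1.  18.4] 36.38
39.0167 [ 0.6 -0.4 -0.1]
```

View pics/w8.png

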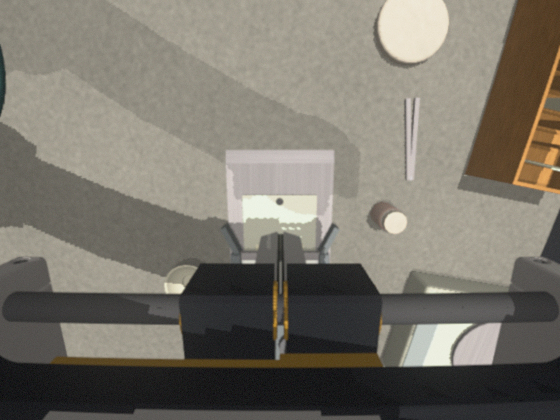

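View pics/s8c.png

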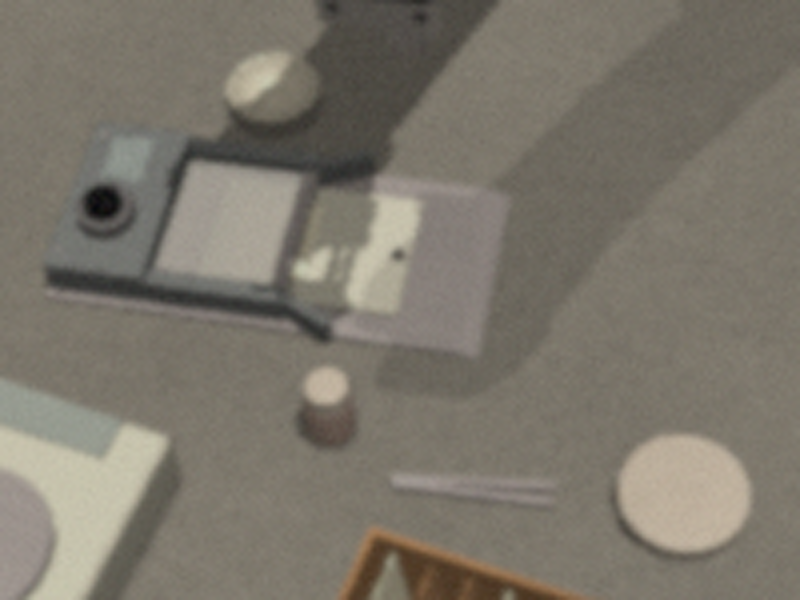

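The card is home and the surroundings look unchanged. The button bottomed with a hard stop, but contact began higher than expected, probably because the shut fingertips stand further out. There's time to press again and confirm the full 6 mm stroke.

Run:
```python
from h import *
b=np.array([.5924,-.3001]);r=rv(YE-np.pi)
robot.movep([*b,.13],r);robot.movel([*b,.076],speed=.15);robot.wait(.2)
O=lambda:np.mean([(robot.wait(.02),robot.observe()['contact_force'])[1] for _ in range(4)],0)
f0=O()
for z in (.072,.0705,.0695,.069,.068,.066,.064,.0625,.0615):
  robot.movel([*b,z],speed=.03);F=O()-f0;s=robot.observe()
  print(z,s['tcp_pos'].round(4),F.round(1),round(s['time_s'],2))
  if F[2]>20:break
robot.movel([*b,.075],speed=.05);robot.movel([*b,.16],speed=.2)
robot.movep([*e2w(-.09,0),.24],r);robot.wait(.2)
c=snap('wrist','w9');s=robot.observe();print(s['time_s'],(s['contact_force']-f0).round(1))
t=snap('top','t9')
tailpose(c,.007,((243,198),(244,215)),((317,198),(316,215)),((247,195),(313,195)))
e=edge(c,(230,151.5),(330,151.5),0,w=4);print('front',np.round(w2e(e[0]),4))
```

```text
0.072 [ 0.5923 -0.3001  0.0719] [-0.   0.  -0.3] 41.29
0.0705 [ 0.5924 -0.3001  0.0705] [ 0.   0.2 -0.1] 41.61
0.0695 [ 0.5924 -0.3001  0.0695] [ 0.1 -0.1 -0.6] 41.92
0.069 [ 0.5924 -0.3001  0.0691] [-0.5  0.4  1.4] 42.24
0.068 [ 0.5924 -0.3001  0.068 ] [-0.2 -0.   2. ] 42.56
0.066 [ 0.5925 -0.3001  0.0661] [0.6 0.  3.4] 42.88
0.064 [ 0.5925 -0.3002  0.0641] [0.6 0.1 4. ] 43.19
0.0625 [ 0.5926 -0.3002  0.0632] [-2.1  2.4 13.1] 43.51
0.0615 [ 0.5926 -0.3003  0.0629] [-5.5  5.1 24.9] 43.83
46.0333 [ 0.2 -0.6  0.5]
tail mid enc [-0.0779 -0.0008] width 0.1047 yaw rel enc deg -0.28 nose enc [ 0.0721 -0.0016]
front [-0.1411 -0.0113]
```

View pics/w9.png

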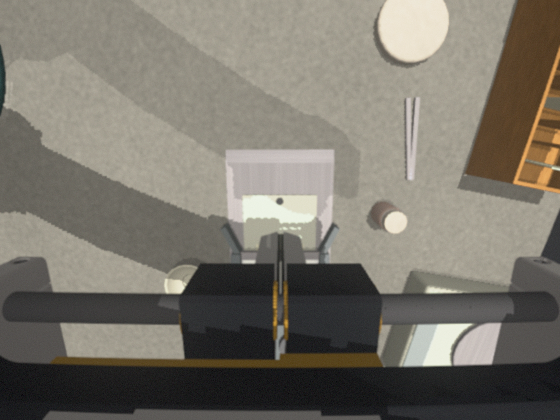

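The second press met the button at TCP z 0.0693 and bottomed at 0.0632. That is the full 6 mm stroke at about 4–5 N, followed by a hard stop. The card is unmoved, with its tail 63.2 mm behind the plate's front edge against 63 mm nominal.

Run:
```python
from h import *
robot.finish_job()
```

```text
the job is handed in; nothing more can be done
```

The card is fully home in the encoder, the button has been pressed right down and let go, and the job is handed in. `finish_job` gives no verdict, so the results below are my own measurements.

- **Sliding the card:** I pressed with two half-open fingertips, 30 mm behind the card's middle. Force readings between steps were mostly 10–15 N. The highest was 19.9 N, when the card came up against the stop. It went up over the bevel and into the mouth by force feedback. The stop bar resisted with about 4–6 N until a hard stop.
- **Card position:** After I lifted off and pressed the button, the tail sat 63.2 mm behind the plate's front edge, against 63 mm nominal. The card was about 0.3° off square and 1–2 mm off centre. I did not measure the stop bar's travel itself.
- **Button:** I pressed it twice. The first press met the button about 4 mm higher than expected, probably because the shut fingertips stand further out. The second press confirmed the full stroke: contact at z = 0.0693 m, hard stop at 0.0632 m, about 4–5 N just before bottoming. The force returned to zero after I lifted off.
- **Surroundings:** The things near the encoder looked unmoved in the pictures. I did not measure them, and I did not look again at the jars or the stamp pad.
- **Disagreement:** The encoder's position along x differed by about 2 mm between views. I therefore relied on the tail-to-plate distance and the hard stop.

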